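# Find the rattling damper cartridge

### The job

One of the three sealed damper cartridges in the rack has a core broken loose inside. Lift them one at a time and gently rock them end to end, clearly tipping each end down in turn, to feel which one has something sliding in it; then press that one, and only that one, fully home into the two sprung clips of the strip-down stand, midway along it, without forcing it. The sound ones belong lying in the rack (any place in it), and the other things on the bench are left alone.

Things in the scene. Friction and masses are not known exactly. Their poses are not given: they have to be found in the camera images.
- rack: fixed rack: dark base plate 130 x 300 mm, 8 mm thick, with wooden V saddles. Origin: centre of its underside, z up. Three places at y = -105, 0, +105 mm; each is two V saddles at x = -48 and +48 mm (20 mm thick); a tube lies along the rack's x, its axis 55 mm above the underside. Between its saddles the tube is free for fingers down to the plate
- stand: fixed strip-down stand: grey plate 170 x 150 mm, 10 mm thick. Origin: centre of its underside, z up, x along the tube it takes. Clips at x = -52 and +52 mm, each a V saddle 20 mm thick between two posts (44 to 68 mm either side, 84 mm high) with round sprung plungers facing in. Between the clips (x -42 to 42 mm) it is free for fingers down to the plate
- stand_seat (a point): point on the stand, 60 mm above the middle of its underside, same axes: the centre of a tube that is fully home. Going down, the tube meets the plungers 25 mm above this; it does not fall in by its weight but must be pushed with roughly 10 N past them onto the rigid saddles; the plungers then hold it
- spring: bystander: upright coil spring, 76 mm wide and 110 mm high, origin at the centre of its underside
- tub: bystander: white plastic tub, 100 mm wide and 100 mm high, origin at the centre of its underside
- wrench: bystander: steel wrench lying flat, origin near its middle
- bearing: bystander: bearing ring, 76 mm wide and 22 mm high, origin at the centre of its underside
- cartridge_k: sealed steel damper cartridge: round tube 40 mm wide, 150 mm long, dark end caps, lying; 0.38 to 0.56 kg either way. Origin: its middle, x along the tube, any roll. All three look alike, in any order. Exactly one holds a loose 0.2 kg core sliding up to 36 mm either side of the middle: it starts when tipped 6 degrees, runs to the low end within 0.5 s at 15 degrees, stays put when level
- cartridge_r: sealed steel damper cartridge: round tube 40 mm wide, 150 mm long, dark end caps, lying; 0.38 to 0.56 kg either way. Origin: its middle, x along the tube, any roll. All three look alike, in any order. Exactly one holds a loose 0.2 kg core sliding up to 36 mm either side of the middle: it starts when tipped 6 degrees, runs to the low end within 0.5 s at 15 degrees, stays put when level
- cartridge_t: sealed steel damper cartridge: round tube 40 mm wide, 150 mm long, dark end caps, lying; 0.38 to 0.56 kg either way. Origin: its middle, x along the tube, any roll. All three look alike, in any order. Exactly one holds a loose 0.2 kg core sliding up to 36 mm either side of the middle: it starts when tipped 6 degrees, runs to the low end within 0.5 s at 15 degrees, stays put when level
There are look-alikes about, which are no part of the job. What is shaped like the cartridge_r but orange or yellow is not meant.

How it is judged:
On the way, in this order (a step that is already met when the one before it is completed fails the run):
1. the cartridge with the loose core is held clear of rack and stand and rocked, tipped by more than 9 degrees (height (world z) of core_c0 above 0.09 m and ((height (world z) of cartridge_k above 0.09 m and (angle between cartridge_k's own x axis and vertical below 1.414 rad or angle between cartridge_k's own x axis and vertical above 1.728 rad)) or (height (world z) of cartridge_r above 0.09 m and (angle between cartridge_r's own x axis and vertical below 1.414 rad or angle between cartridge_r's own x axis and vertical above 1.728 rad)) or (height (world z) of cartridge_t above 0.09 m and (angle between cartridge_t's own x axis and vertical below 1.414 rad or angle between cartridge_t's own x axis and vertical above 1.728 rad)))), for 0.1 s.
2. that cartridge is fully home in the clips of the stand (((x of cartridge_k in the frame of stand between -0.015 and 0.015 m and y of cartridge_k in the frame of stand between -0.004 and 0.004 m and z of cartridge_k in the frame of stand between 0.056 and 0.063 m and angle between the x axis of cartridge_k and the x axis of stand, either way round below 0.06 rad) or (x of cartridge_r in the frame of stand between -0.015 and 0.015 m and y of cartridge_r in the frame of stand between -0.004 and 0.004 m and z of cartridge_r in the frame of stand between 0.056 and 0.063 m and angle between the x axis of cartridge_r and the x axis of stand, either way round below 0.06 rad) or (x of cartridge_t in the frame of stand between -0.015 and 0.015 m and y of cartridge_t in the frame of stand between -0.004 and 0.004 m and z of cartridge_t in the frame of stand between 0.056 and 0.063 m and angle between the x axis of cartridge_t and the x axis of stand, either way round below 0.06 rad)) and horizontal distance between core_c0 and stand below 0.07 m), for 0.2 s.
At the end, for the whole second after the job is handed in: the rattling cartridge rests home in both clips (axis 56 to 63 mm above the stand's underside, within 4 mm sideways, 15 mm lengthwise, 0.06 rad); the sound ones rest in the rack (axis 50 to 60 mm above its underside, within 20 mm lengthwise, 0.1 rad) (all of step 2 and ((x of cartridge_k in the frame of rack between -0.02 and 0.02 m and z of cartridge_k in the frame of rack between 0.05 and 0.06 m and y of cartridge_k in the frame of rack between -0.115 and 0.115 m and angle between the x axis of cartridge_k and the x axis of rack, either way round below 0.1 rad) or (x of cartridge_k in the frame of stand between -0.015 and 0.015 m and y of cartridge_k in the frame of stand between -0.004 and 0.004 m and z of cartridge_k in the frame of stand between 0.056 and 0.063 m and angle between the x axis of cartridge_k and the x axis of stand, either way round below 0.06 rad)) and ((x of cartridge_r in the frame of rack between -0.02 and 0.02 m and z of cartridge_r in the frame of rack between 0.05 and 0.06 m and y of cartridge_r in the frame of rack between -0.115 and 0.115 m and angle between the x axis of cartridge_r and the x axis of rack, either way round below 0.1 rad) or (x of cartridge_r in the frame of stand between -0.015 and 0.015 m and y of cartridge_r in the frame of stand between -0.004 and 0.004 m and z of cartridge_r in the frame of stand between 0.056 and 0.063 m and angle between the x axis of cartridge_r and the x axis of stand, either way round below 0.06 rad)) and ((x of cartridge_t in the frame of rack between -0.02 and 0.02 m and z of cartridge_t in the frame of rack between 0.05 and 0.06 m and y of cartridge_t in the frame of rack between -0.115 and 0.115 m and angle between the x axis of cartridge_t and the x axis of rack, either way round below 0.1 rad) or (x of cartridge_t in the frame of stand between -0.015 and 0.015 m and y of cartridge_t in the frame of stand between -0.004 and 0.004 m and z of cartridge_t in the frame of stand between 0.056 and 0.063 m and angle between the x axis of cartridge_t and the x axis of stand, either way round below 0.06 rad)) and linear speed of each of cartridge_k, cartridge_r, cartridge_t below 0.02 m/s); the robot touches nothing.
It fails at once if a cartridge is flung, dropped or shaken hard (faster than 1.2 m/s) (linear speed of any of cartridge_k, cartridge_r, cartridge_t above 1.2 m/s).
It fails at once if a cartridge is forced against the stand (contact forces of saddles and plungers over 120 N in all, at rest about 25 N) (contact force between any of cartridge_k, cartridge_r, cartridge_t and stand above 120 N).
It fails at once if a cartridge is forced against the rack (contact forces over 100 N in all) (contact force between any of cartridge_k, cartridge_r, cartridge_t and rack above 100 N).
It fails at once if a bystander is shifted by more than 30 mm (distance of any of spring, tub, wrench, bearing from where it was at the start of the episode above 0.03 m).
It fails at once if a sound cartridge is pressed into the clips of the stand (((x of cartridge_k in the frame of stand between -0.015 and 0.015 m and y of cartridge_k in the frame of stand between -0.004 and 0.004 m and z of cartridge_k in the frame of stand between 0.056 and 0.063 m and angle between the x axis of cartridge_k and the x axis of stand, either way round below 0.06 rad) or (x of cartridge_r in the frame of stand between -0.015 and 0.015 m and y of cartridge_r in the frame of stand between -0.004 and 0.004 m and z of cartridge_r in the frame of stand between 0.056 and 0.063 m and angle between the x axis of cartridge_r and the x axis of stand, either way round below 0.06 rad) or (x of cartridge_t in the frame of stand between -0.015 and 0.015 m and y of cartridge_t in the frame of stand between -0.004 and 0.004 m and z of cartridge_t in the frame of stand between 0.056 and 0.063 m and angle between the x axis of cartridge_t and the x axis of stand, either way round below 0.06 rad)) and horizontal distance between core_c0 and stand above 0.07 m).
It also fails if it takes over 72 s, if anything falls off the work surface, if the arm or the gripper's body presses on something with over 40 N, if the wrist force passes 120 N, or if a joint passes its speed limit or range.

### The arm

A 6-joint arm with a two-finger parallel gripper is mounted at the origin on the work surface. World frame = base frame: x ahead of the robot, y to its left, z up, the work surface at z = 0. Lengths are in m, angles in rad, forces in N, time in s.
With the tool pointing down it reaches from about 0.275 to 0.825 m from the base axis. Payload 4.9 kg.
Tool frame: the origin (TCP) lies between the finger pads; the fingertips stand 19 mm ahead of it and the grasp point (between the pads) is the TCP; z points along the fingers, y is the line along which they close (so a half turn about z gives the same grasp; the last joint's range is limited). The gripper opens to 85 mm and grips with 20 to 120 N. Pads are 22 mm wide; open, the fingers measure 114 mm over their backs; the gripper's body (76 mm by 85 mm) begins 54 mm behind the grasp point. The pads swing forward as they close: fully open they stand 13 mm farther back than shut.
Start: joints at [0.987, 0.326, -0.193, 1.052, 0, 1.437], TCP at [0.239, 0.495, 0.25] pointing down, gripper open.
Joint ranges: [-2.65, 2.65], [-0.97, 1.79], [-1.3, 1.35], [-1.93, 2.1], [-1.47, 1.37], [-3.14, 3.14]. Speed limits (rad/s): [2.57, 2.57, 3.14, 3.14, 3.14, 3.14].

### API

Orientations are given as [roll, pitch, yaw] about the fixed x, y, z axes, in that order (R = Rz(yaw) Ry(pitch) Rx(roll)).
In Python, from workcell import env, imaging, ticket gives the robot as it stands.
- The arm moves only by the tool play_rows, never from a script. Its argument "commands" is a list that holds one entry, the list of rows, each a list of 7 numbers: the shift along the world's x, y, z in m, then the turn, a rotation vector about the world's x, y, z in rad, then the opening, from 0 (shut) to 1 (fully open). In form: [[[tx, ty, tz, ax, ay, az, claw], ...]]. A call has 1 to 10 rows; each row is the pose to reach, as a shift and turn from the pose commanded when the call began; what a row does not reach only later rows make up. A row lasts 1/8 s, in which the tool goes at most 62.5 mm and 10.7 degrees, less where a joint would pass 70% of its speed; a pose out of reach is approached as far as the arm can. A call with a gripper value outside its range is refused whole. The fingers move at their own pace and stop on an object; the grip force is fixed at half the most. Time passes only in rows, so rows that repeat a pose let the fingers close. It gives the time, the measured TCP pose, the force, the opening and the grip force at its end, in the units of the state.
- env.get_obs(): the state, without advancing time (a new reading comes with each control period).
- imaging.get_image(name): name is "side" or "top"; returns a dict with "pixels" (384x512x3 uint8, red, green, blue), "camera_matrix" (3x3 intrinsics, pixels), "extrinsics" (4x4, takes a point from camera to world coordinates). Camera axes: x right, y down, z forward; pixel columns grow to the right and rows downward; lengths in m; the calibration is good to about 2 mm. A picture is of the moment at which its call begins. There is no depth.
- ticket.sign_off(): hands the job in; it is judged then, once.
The state is a dict: "time_s": time; "joints": joint angles; "qd": joint speeds; "joint_efforts": joint torques, N m; "position": TCP position; "ee_rot": TCP orientation; "force": force on the tool from outside, world axes, zero at the start; "moment": the same for the moment, N m; "grip_width": opening from 0.0 (shut) to 1.0 (fully open); "grasp_force": force on a finger pad.
Only numpy, scipy, OpenCV 4.12 (cv2) and the standard library are available. Lean on these libraries where they do the work, as an engineer would, in place of code of your own. Each camera call takes 0.05 s, during which the arm holds its last target. There are 200 camera calls.

## Working session

There is one attempt and no reset: what is moved stays moved. The work goes in short steps, Python scripts to look and compute and a tool call to move; the robot and the scene stay as the last step left them, time stands still between calls to the robot, and variables do not carry over. Pictures are saved under pics/ and viewed, at most 10 in all, crops included, and the job is handed in when it is done.

Besides the shell and the picture viewer there is one more tool, called after "Emit:" as name(argument=value, ...) on one line, values as JSON. play_rows: Moves the arm, as the interface text tells. Its arguments: {"type":"object","properties":{"commands":{"type":"array","items":{"type":"array","items":{"type":"array","items":{"type":"number"}}}}},"required":["commands"]}

```bash
mkdir -p pics
python3 - <<'E'
from workcell import env, imaging
import cv2,numpy as np
for n in("top","side"):
    d=imaging.get_image(n); cv2.imwrite(f"pics/{n}0.png",d["pixels"][:,:,::-1])
    np.savez(f"{n}.npz",K=d["camera_matrix"],T=d["extrinsics"]); print(n,d["camera_matrix"],d["extrinsics"].round(3))
print(env.get_obs())
E
```

```text
top [[381.0012037    0.         254.54632898]
 [  0.         381.0012037  184.04563941]
 [  0.           0.           1.        ]] [[-1.600e-02 -9.830e-01  1.850e-01  3.520e-01]
 [-1.000e+00  1.600e-02 -2.000e-03  2.400e-02]
 [-1.000e-03 -1.850e-01 -9.830e-01  1.201e+00]
 [ 0.000e+00  0.000e+00  0.000e+00  1.000e+00]]
side [[458.35241545   0.         252.9101441 ]
 [  0.         458.35241545 193.43532568]
 [  0.           0.           1.        ]] [[ 0.688 -0.528  0.497 -0.174]
 [-0.725 -0.485  0.488 -0.693]
 [-0.016 -0.697 -0.717  1.15 ]
 [ 0.     0.     0.     1.   ]]
{'time_s': 0.1, 'joints': array([ 9.86819709e-01,  3.26903030e-01, -1.93478828e-01,  1.05198356e+00,
       -3.08619331e-05,  1.43659667e+00]), 'qd': array([-0.00101272, -0.00220165,  0.00257232,  0.00192546,  0.00216544,
        0.00210755]), 'joint_efforts': array([ 1.29854387e-03, -4.44238865e+01,  2.63039088e+01,  7.85474957e-03,
       -9.39366737e-05, -1.67126387e-05]), 'position': array([0.23884814, 0.49489201, 0.24956391]), 'ee_rot': array([-3.14003354e+00, -1.79355693e-04,  2.69181558e+00]), 'force': array([-0.22143269, -0.03298309, -0.10099289]), 'moment': array([0.0289221 , 0.02131098, 0.03832991]), 'grasp_force': 0.0, 'grip_width': 0.99871211579497}
```

View pics/top0.png

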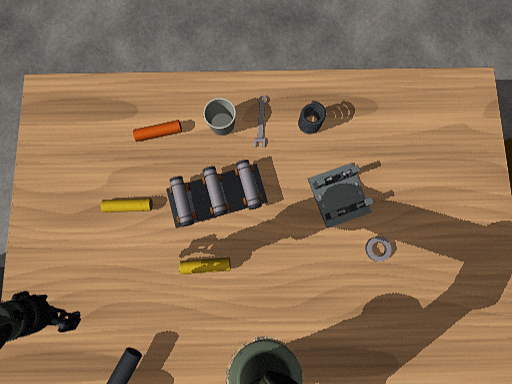

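View pics/side0.png

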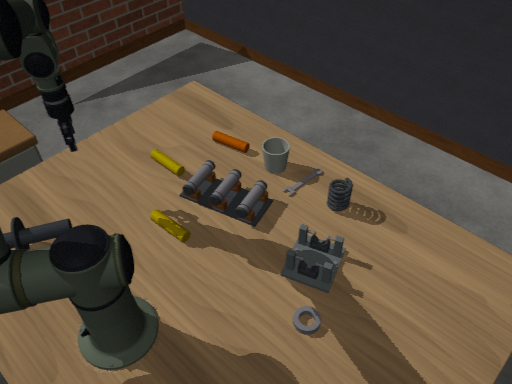

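Top: three grey tubes at about (180,200), (214,190), (249,184); stand at (340,195); bearing (378,249); yellow/orange look-alikes. Crop in for detail.

```bash
cat > h.py <<'E'
import numpy as np,cv2
def cam(n): d=np.load(f"{n}.npz"); return d["K"],d["T"]
def ray(n,uv,z):
    K,T=cam(n); uv=np.atleast_2d(np.array(uv,float))
    r=np.c_[(uv-K[:2,2])/[K[0,0],K[1,1]],np.ones(len(uv))]@T[:3,:3].T
    return T[:3,3]+r*((z-T[2,3])/r[:,2])[:,None]
def proj(n,P):
    K,T=cam(n); p=(np.atleast_2d(P)-T[:3,3])@T[:3,:3]; p=p@K.T; return p[:,:2]/p[:,2:]
E
python3 - <<'E'
import cv2,numpy as np
a=cv2.imread("pics/top0.png")[140:250,155:385]
b=cv2.resize(a,None,fx=3.4,fy=3.4,interpolation=cv2.INTER_CUBIC); cv2.imwrite("pics/crop1.png",b)
from h import *
im=cv2.imread("pics/top0.png"); hsv=cv2.cvtColor(im,cv2.COLOR_BGR2HSV)
m=((hsv[...,1]<70)&(hsv[...,2]>75)).astype(np.uint8); m[:140]=0;m[245:]=0;m[:,:160]=0;m[:,272:]=0
n,l,s,c=cv2.connectedComponentsWithStats(m)
for i in range(1,n):
    if s[i,4]>150:
        p=np.argwhere(l==i)[:,::-1].astype(np.float32); r=cv2.minAreaRect(p); q=cv2.boxPoints(r)
        w=ray("top",q,0.06); print(s[i],r, w.mean(0).round(4)); print(w[:,:2].round(3).tolist())
E
```

```text
[237 163  21  45 436] ((247.15093994140625, 184.52828979492188), (45.328983306884766, 10.43940258026123), 74.05460357666016) [0.5667 0.0446 0.06  ]
[[0.63, 0.078], [0.639, 0.047], [0.503, 0.011], [0.495, 0.042]]
[203 169  20  46 424] ((212.96826171875, 191.23931884765625), (45.53250503540039, 9.916131973266602), 74.93151092529297) [0.5476 0.1487 0.06  ]
[[0.612, 0.182], [0.619, 0.152], [0.483, 0.116], [0.476, 0.145]]
[170 179  19  46 413] ((179.42662048339844, 201.27760314941406), (45.8577880859375, 9.723873138427734), 76.50426483154297) [0.5185 0.25   0.06  ]
[[0.584, 0.282], [0.59, 0.253], [0.453, 0.218], [0.447, 0.247]]
```

View pics/crop1.png

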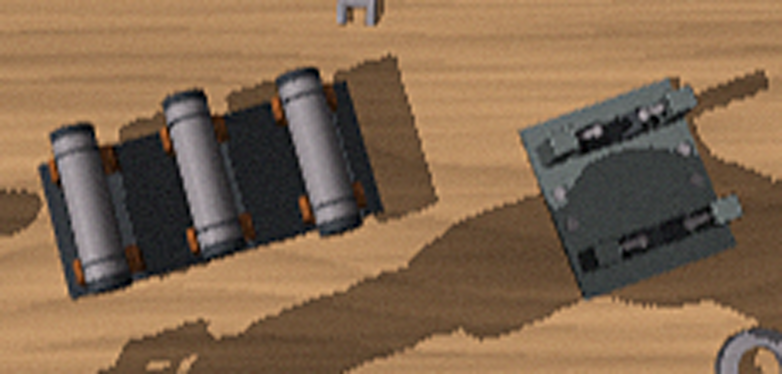

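Crop: rack plate corners at crop (40,168),(345,82),(380,210),(72,298); stand plate corners (520,128),(675,78),(735,240),(587,298), with the clips at the far and near ends. Side view of the stand gives a cross-check.

Run:
```python
import cv2,numpy as np
from h import *
o=np.array([155,140]);
def rep(nm,c,z):
    w=ray("top",np.array(c)/3.4+o-0.35,z)[:,:2]; print(nm,w.round(4).tolist(),w.mean(0).round(4),"sides",[round(float(np.hypot(*(w[i]-w[i-1]))),3) for i in range(4)],"ang",[round(float(np.degrees(np.arctan2(*(w[i]-w[i-1])[::-1]))),1) for i in range(4)]); return w
rep("rack",[(40,168),(345,82),(380,210),(72,298)],.008)
rep("stand",[(520,128),(675,78),(735,240),(587,298)],.01)
im=cv2.imread("pics/top0.png"); hsv=cv2.cvtColor(im,cv2.COLOR_BGR2HSV)
m=((hsv[...,0]>30)|(hsv[...,1]<60)).astype(np.uint8)*255; m[:,:300]=0; m[:155]=0;m[232:]=0;m[:,376:]=0
m=cv2.morphologyEx(m,cv2.MORPH_CLOSE,np.ones((3,3)))
cs=sorted(cv2.findContours(m,0,2)[0],key=cv2.contourArea)[-1]; print(cv2.minAreaRect(cs),cv2.contourArea(cs))
print(cv2.approxPolyDP(cs,3,True)[:,0].tolist(), ray("top",cv2.boxPoints(cv2.minAreaRect(cs)),.01)[:,:2].round(4).tolist())
s=cv2.imread("pics/side0.png")[215:295,270:360]; a=cv2.resize(s,None,fx=6,fy=6,interpolation=cv2.INTER_CUBIC)
t=cv2.imread("pics/top0.png")[155:232,300:380]; b=cv2.resize(t,None,fx=6,fy=6,interpolation=cv2.INTER_CUBIC)
c=np.zeros((480,800,3),np.uint8); a=a[:, :320*2]; 
h=cv2.resize(np.hstack([cv2.copyMakeBorder(a,0,0,0,0,0),cv2.copyMakeBorder(b,0,a.shape[0]-b.shape[0],0,0,0)]),None,fx=.75,fy=.75); print(h.shape); cv2.imwrite("pics/st.png",h)
```

```text
rack [[0.5652, 0.3023], [0.6432, 0.0156], [0.5204, -0.0148], [0.4435, 0.2697]] [0.5431 0.1432] sides [0.126, 0.297, 0.127, 0.295] ang [15.0, -74.8, -166.1, 105.1]
stand [[0.5957, -0.1479], [0.6415, -0.2965], [0.4868, -0.342], [0.4357, -0.2026]] [ 0.5399 -0.2473] sides [0.169, 0.156, 0.161, 0.148] ang [18.9, -72.8, -163.6, 110.1]
((341.5927734375, 194.041259765625), (54.493019104003906, 52.913509368896484), 68.96248626708984) 2495.5
[[357, 165], [350, 163], [308, 178], [327, 227], [371, 211], [369, 205], [373, 202], [363, 194], [356, 176]] [[0.593, -0.1463], [0.6529, -0.3079], [0.4874, -0.3586], [0.4306, -0.2004]]
(360, 765, 3)
```

View pics/st.png

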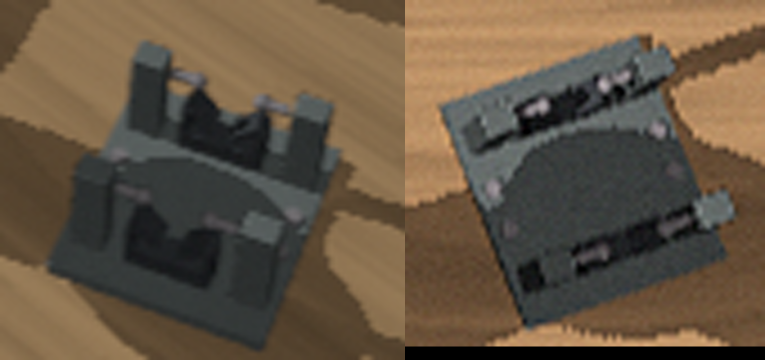

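Stand view (side left, top right): four post tops at side-crop (153,50),(315,104),(95,168),(262,226) and top-crop (490,120),(656,62),(714,210),(548,268).

Run:
```python
from h import *
t=(np.array([(439,105),(640,37),(726,258),(527,327)])-[405,0])/4.5+[300,155]-.4
w=ray("top",t,.01)[:,:2]; print("plate",w.round(4).tolist(),w.mean(0),[round(float(np.hypot(*(w[i]-w[i-1]))),3) for i in range(4)],[round(float(np.degrees(np.arctan2(*(w[i]-w[i-1])[::-1]))),1) for i in range(4)])
for n,c,o in(("top",(np.array([(490,120),(656,62),(714,210),(545,270)])-[405,0]),[300,155]),("side",np.array([(153,50),(315,104),(262,226),(95,168)]),[270,215])):
    w=ray(n,c/4.5+o-.4,.084)[:,:2]; print(n,w.round(4).tolist(),w.mean(0),[round(float(np.hypot(*(w[i]-w[i-1]))),3) for i in range(4)],[round(float(np.degrees(np.arctan2(*(w[i]-w[i-1])[::-1]))),1) for i in range(4)])
t=(np.array([(343,152),(264,348),(48,268),(112,125)]))/4.5+[270,215]-.4
print(ray("side",t,.01)[:,:2].round(4))
# rack tubes in side view
im=cv2.imread("pics/side0.png"); hsv=cv2.cvtColor(im,cv2.COLOR_BGR2HSV)
m=((hsv[...,1]<70)&(hsv[...,2]>75)).astype(np.uint8); m[:155]=0;m[225:]=0;m[:,:175]=0;m[:,280:]=0
n,l,s,c=cv2.connectedComponentsWithStats(m)
for i in range(1,n):
    if s[i,4]>100:
        r=cv2.minAreaRect(np.argwhere(l==i)[:,::-1].astype(np.float32)); print(r, ray("side",[r[0]],.062).round(3))
```

```text
plate [[0.5936, -0.1464], [0.6408, -0.2921], [0.4815, -0.342], [0.4358, -0.2008]] [ 0.53794558 -0.24533211] [0.167, 0.153, 0.167, 0.148] [19.0, -72.0, -162.6, 107.9]
top [[0.5679, -0.1693], [0.6055, -0.282], [0.5052, -0.3137], [0.4675, -0.2005]] [ 0.53653234 -0.2413692 ] [0.105, 0.119, 0.105, 0.119] [17.3, -71.5, -162.5, 108.4]
side [[0.5706, -0.1741], [0.6066, -0.2813], [0.5052, -0.3145], [0.4688, -0.2092]] [ 0.5378034  -0.24477737] [0.108, 0.113, 0.107, 0.111] [19.0, -71.4, -161.9, 109.0]
[[ 0.6395 -0.2917]
 [ 0.4778 -0.346 ]
 [ 0.4302 -0.2056]
 [ 0.5499 -0.1603]]
((196.88836669921875, 174.76246643066406), (5.945916175842285, 35.38307571411133), 43.02506637573242) [[0.515 0.252 0.062]]
((224.54098510742188, 182.95082092285156), (6.401844024658203, 33.03351593017578), 39.80556869506836) [[0.552 0.153 0.062]]
((250.5873565673828, 194.83642578125), (7.0726447105407715, 33.046321868896484), 37.56858825683594) [[0.571 0.049 0.062]]
```

Emit:
play_rows(commands=[[[0.04,-0.03,0,0,0,0.1,1],[0.08,-0.07,0,0,0,0.2,1],[0.12,-0.11,0,0,0,0.31,1],[0.16,-0.145,0,0,0,0.42,1],[0.2,-0.18,0,0,0,0.53,1],[0.24,-0.215,-0.02,0,0,0.63,1],[0.265,-0.235,-0.05,0,0,0.69,1],[0.278,-0.247,-0.08,0,0,0.708,1],[0.278,-0.247,-0.1,0,0,0.708,1],[0.278,-0.247,-0.11,0,0,0.708,1]]])

```text
time_s: 1.35
position: [0.5163, 0.2477, 0.1386]
ee_rot: [-3.141, -0.003, -2.884]
force: [-0.8, 0.6, 0.2]
grip_width: 0.999
grasp_force: 0.0
```

Run:
```python
from workcell import env, imaging
import cv2
o=env.get_obs(); print(o["time_s"],o["position"],o["ee_rot"],o["force"],o["moment"],o["joints"])
a=imaging.get_image("top")["pixels"][130:250,150:290,::-1]; b=imaging.get_image("side")["pixels"][110:230,150:290,::-1]
import numpy as np; cv2.imwrite("pics/a1.png",cv2.resize(np.hstack([a,b]),None,fx=2.8,fy=2.8,interpolation=cv2.INTER_CUBIC))
```

```text
1.35 [0.51626764 0.24768371 0.13859264] [-3.14145021e+00 -2.87016486e-03 -2.88402788e+00] [-0.81530672  0.55404173  0.22937309] [-0.01657525  0.00749213  0.01579786] [ 3.18415973e-01  4.65188488e-01 -2.86760463e-01  8.21720891e-01
  3.23655172e-05  6.08509453e-02]
```

View pics/a1.png

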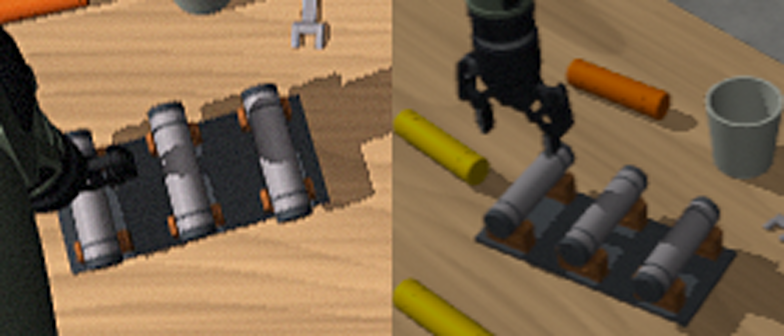

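The gripper is above the left tube, with the fingers either side of it (top crop around (110,165), side crop around (520,110)). Descend and grip.

Emit:
play_rows(commands=[[[0.001,0,-0.025,0,0,0,1],[0.001,0,-0.055,0,0,0,1],[0.001,0,-0.076,0,0,0,1],[0.001,0,-0.084,0,0,0,1],[0.001,0,-0.084,0,0,0,0],[0.001,0,-0.084,0,0,0,0],[0.001,0,-0.084,0,0,0,0],[0.001,0,-0.084,0,0,0,0],[0.001,0,-0.084,0,0,0,0],[0.001,0,-0.084,0,0,0,0]]])

```text
time_s: 2.7
position: [0.5201, 0.2453, 0.0583]
ee_rot: [-3.134, 0.003, -2.885]
force: [-0.3, -10.3, 9.2]
grip_width: 0.453
grasp_force: 59.4
```

```bash
cat > m.py <<'E'
from workcell import env, imaging
import numpy as np
from scipy.spatial.transform import Rotation as R
f=[];m=[]
for i in range(5):
    o=env.get_obs(); f.append(o["force"]); m.append(o["moment"]); imaging.get_image("top")
y=R.from_euler("xyz",o["ee_rot"]).as_matrix()[:,1]; x=R.from_euler("xyz",o["ee_rot"]).as_matrix()[:,0]
m=np.array(m)
print("t",o["time_s"],"pos",o["position"].round(4),"rot",o["ee_rot"].round(3),"F",np.mean(f,0).round(2),"M",m.mean(0).round(3),"M_y",(m@y).mean().round(4),"sd",(m@y).std().round(4),"grip",round(o["grip_width"],3),round(o["grasp_force"],1))
E
python3 m.py
```

```text
t 2.9 pos [0.5201 0.2453 0.0583] rot [-3.134e+00  3.000e-03 -2.885e+00] F [  0.05 -10.15   8.72] M [-2.216 -0.124  0.04 ] M_y 0.441 sd 0.0371 grip 0.45 59.4
```

Emit:
play_rows(commands=[[[0,0.001,0.01,0,0,0,0],[0,0.002,0.03,0,0,0,0],[0,0.002,0.055,0,0,0,0],[0,0.002,0.085,0,0,0,0],[0,0.002,0.11,0,0,0,0],[0,0.002,0.125,0,0,0,0],[0,0.002,0.13,0,0,0,0],[0,0.002,0.13,0,0,0,0],[0,0.002,0.13,0,0,0,0]]])

```text
time_s: 4.08
position: [0.5174, 0.2501, 0.1851]
ee_rot: [-3.142, -0.002, -2.883]
force: [1.1, -0.5, -4.9]
grip_width: 0.449
grasp_force: 61.0
```

```bash
python3 m.py
```

```text
t 4.275 pos [0.5178 0.2502 0.1856] rot [-3.142e+00 -1.000e-03 -2.883e+00] F [-0.04 -0.11 -4.99] M [-0.021 -0.001 -0.039] M_y 0.0042 sd 0.0198 grip 0.446 61.0
```

Emit:
play_rows(commands=[[[0,0,0,-0.02,0.075,0,0],[0,0,0,-0.04,0.15,0,0],[0,0,0,-0.06,0.225,0,0],[0,0,0,-0.08,0.3,0,0],[0,0,0,-0.083,0.315,0,0],[0,0,0,-0.083,0.315,0,0],[0,0,0,-0.083,0.315,0,0],[0,0,0,-0.083,0.315,0,0],[0,0,0,-0.083,0.315,0,0],[0,0,0,-0.083,0.315,0,0]]])

```text
time_s: 5.58
position: [0.5181, 0.2504, 0.1865]
ee_rot: [3.141, -0.325, -2.883]
force: [-0.1, 0.2, -4.9]
grip_width: 0.449
grasp_force: 61.1
```

Emit:
play_rows(commands=[[[0,0,0,0.02,-0.075,0,0],[0,0,0,0.04,-0.15,0,0],[0,0,0,0.06,-0.225,0,0],[0,0,0,0.078,-0.295,0,0],[0,0,0,0.083,-0.315,0,0],[0,0,0,0.083,-0.315,0,0],[0,0,0,0.083,-0.315,0,0]]])

```text
time_s: 6.45
position: [0.5185, 0.2503, 0.1861]
ee_rot: [-3.142, -0.001, -2.884]
force: [-0.3, -0.1, -5.2]
grip_width: 0.451
grasp_force: 61.0
```

```bash
python3 m.py
```

```text
t 6.65 pos [0.5184 0.2503 0.1859] rot [-3.142e+00 -1.000e-03 -2.884e+00] F [ 0.17 -0.24 -4.98] M [-0.003  0.013  0.007] M_y 0.0133 sd 0.0169 grip 0.447 61.0
```

Emit:
play_rows(commands=[[[0,0,0,0.02,-0.075,0,0],[0,0,0,0.04,-0.15,0,0],[0,0,0,0.06,-0.225,0,0],[0,0,0,0.08,-0.3,0,0],[0,0,0,0.083,-0.315,0,0],[0,0,0,0.083,-0.315,0,0],[0,0,0,0.083,-0.315,0,0],[0,0,0,0.083,-0.315,0,0],[0,0,0,0.083,-0.315,0,0],[0,0,0,0.083,-0.315,0,0]]])

```text
time_s: 7.95
position: [0.5182, 0.2503, 0.1862]
ee_rot: [-3.141, 0.325, -2.883]
force: [-1.0, -1.2, -5.2]
grip_width: 0.45
grasp_force: 61.1
```

Emit:
play_rows(commands=[[[0,0,0,-0.02,0.075,0,0],[0,0,0,-0.04,0.15,0,0],[0,0,0,-0.06,0.225,0,0],[0,0,0,-0.078,0.295,0,0],[0,0,0,-0.083,0.315,0,0],[0,0,0,-0.083,0.315,0,0],[0,0,0,-0.083,0.315,0,0]]])

```text
time_s: 8.82
position: [0.5177, 0.2503, 0.1862]
ee_rot: [3.142, 0.001, -2.883]
force: [0.2, -0.3, -5.4]
grip_width: 0.448
grasp_force: 61.1
```

```bash
python3 m.py
```

```text
t 9.025 pos [0.5179 0.2503 0.1865] rot [ 3.142e+00  1.000e-03 -2.883e+00] F [-0.01  0.05 -5.1 ] M [-0.002  0.036  0.023] M_y 0.0351 sd 0.0265 grip 0.451 61.1
```

Moment change when rocked is about 0.02 Nm, against 0.14 expected for a loose core, so the first tube is sound. Put it back.

Emit:
play_rows(commands=[[[0.002,-0.005,-0.035,0,0,0,0],[0.002,-0.005,-0.075,0,0,0,0],[0.002,-0.005,-0.105,0,0,0,0],[0.002,-0.005,-0.12,0,0,0,0],[0.002,-0.005,-0.127,0,0,0,0],[0.002,-0.005,-0.127,0,0,0,0.3],[0.002,-0.005,-0.127,0,0,0,1],[0.002,-0.005,-0.127,0,0,0,1],[0.002,-0.005,-0.127,0,0,0,1],[0.002,-0.005,-0.127,0,0,0,1]]])

```text
time_s: 10.32
position: [0.5204, 0.2454, 0.0597]
ee_rot: [3.142, 0.001, -2.883]
force: [0.8, -0.4, 0.7]
grip_width: 1.001
grasp_force: 0.0
```

Emit:
play_rows(commands=[[[0,0,0.03,0,0,0,1],[0,0,0.07,0,0,0,1],[0,0,0.1,0,0,0,1],[0.009,-0.034,0.1,0,0,0,1],[0.018,-0.068,0.1,0,0,0,1],[0.0265,-0.1015,0.1,0,0,0,1],[0.0265,-0.1015,0.085,0,0,0,1],[0.0265,-0.1015,0.05,0,0,0,1],[0.0265,-0.1015,0.015,0,0,0,1],[0.0265,-0.1015,-0.001,0,0,0,1]]])

```text
time_s: 11.58
position: [0.5447, 0.1444, 0.0559]
ee_rot: [3.141, -0.004, -2.882]
force: [-1.1, -0.2, -0.1]
grip_width: 1.004
grasp_force: 0.0
```

Emit:
play_rows(commands=[[[0,0,0,0,0,0,0],[0,0,0,0,0,0,0],[0,0,0,0,0,0,0],[0,0,0,0,0,0,0],[0,0,0,0,0,0,0]]])

```text
time_s: 12.2
position: [0.5478, 0.1439, 0.0599]
ee_rot: [-3.141, 0.003, -2.883]
force: [-1.0, 0.6, 6.5]
grip_width: 0.45
grasp_force: 60.3
```

Emit:
play_rows(commands=[[[0,0,0.01,0,0,0,0],[0,0,0.03,0,0,0,0],[0,0,0.055,0,0,0,0],[0,0,0.085,0,0,0,0],[0,0,0.11,0,0,0,0],[0,0,0.125,0,0,0,0],[0,0,0.13,0,0,0,0],[0,0,0.13,0,0,0,0],[0,0,0.13,0,0,0,0]]])

```text
time_s: 13.32
position: [0.5459, 0.1437, 0.1871]
ee_rot: [3.141, -0.002, -2.883]
force: [0.7, -0.6, -4.5]
grip_width: 0.445
grasp_force: 60.9
```

```bash
python3 m.py
```

```text
t 13.525 pos [0.5463 0.1437 0.1876] rot [ 3.141e+00 -1.000e-03 -2.883e+00] F [ 0.47 -0.03 -5.09] M [-0.014  0.043  0.004] M_y 0.0452 sd 0.0278 grip 0.45 60.9
```

Emit:
play_rows(commands=[[[0,0,0,-0.02,0.075,0,0],[0,0,0,-0.04,0.15,0,0],[0,0,0,-0.06,0.225,0,0],[0,0,0,-0.08,0.3,0,0],[0,0,0,-0.083,0.315,0,0],[0,0,0,-0.083,0.315,0,0],[0,0,0,-0.083,0.315,0,0],[0,0,0,-0.083,0.315,0,0],[0,0,0,-0.083,0.315,0,0],[0,0,0,-0.083,0.315,0,0]]])

```text
time_s: 14.82
position: [0.5466, 0.1438, 0.1885]
ee_rot: [3.141, -0.325, -2.883]
force: [0.2, 0.5, -5.1]
grip_width: 0.451
grasp_force: 61.0
```

Emit:
play_rows(commands=[[[0,0,0,0.02,-0.075,0,0],[0,0,0,0.04,-0.15,0,0],[0,0,0,0.06,-0.225,0,0],[0,0,0,0.078,-0.295,0,0],[0,0,0,0.083,-0.315,0,0],[0,0,0,0.083,-0.315,0,0],[0,0,0,0.083,-0.315,0,0]]])

```text
time_s: 15.7
position: [0.547, 0.1438, 0.1882]
ee_rot: [3.142, -0.001, -2.883]
force: [-0.5, 1.1, -5.2]
grip_width: 0.445
grasp_force: 60.9
```

```bash
python3 m.py
```

```text
t 15.9 pos [0.5469 0.1439 0.1879] rot [ 3.142e+00 -1.000e-03 -2.883e+00] F [ 0.19  0.31 -4.97] M [-0.028  0.077 -0.003] M_y 0.0819 sd 0.0285 grip 0.445 60.9
```

Emit:
play_rows(commands=[[[0,0,0,0.02,-0.075,0,0],[0,0,0,0.04,-0.15,0,0],[0,0,0,0.06,-0.225,0,0],[0,0,0,0.08,-0.3,0,0],[0,0,0,0.083,-0.315,0,0],[0,0,0,0.083,-0.315,0,0],[0,0,0,0.083,-0.315,0,0],[0,0,0,0.083,-0.315,0,0],[0,0,0,0.083,-0.315,0,0],[0,0,0,0.083,-0.315,0,0]]])

```text
time_s: 17.2
position: [0.5467, 0.1439, 0.1882]
ee_rot: [-3.141, 0.326, -2.883]
force: [0.5, 0.2, -5.2]
grip_width: 0.45
grasp_force: 61.2
```

Emit:
play_rows(commands=[[[0,0,0,-0.02,0.075,0,0],[0,0,0,-0.04,0.15,0,0],[0,0,0,-0.06,0.225,0,0],[0,0,0,-0.078,0.295,0,0],[0,0,0,-0.083,0.315,0,0],[0,0,0,-0.083,0.315,0,0],[0,0,0,-0.083,0.315,0,0]]])

```text
time_s: 18.08
position: [0.5462, 0.1438, 0.1882]
ee_rot: [3.142, 0.001, -2.883]
force: [-1.0, 0.2, -4.1]
grip_width: 0.454
grasp_force: 61.0
```

```bash
python3 m.py
```

```text
t 18.275 pos [0.5464 0.1438 0.1885] rot [-3.142e+00  1.000e-03 -2.883e+00] F [-0.22  0.24 -4.79] M [ 0.003 -0.033  0.032] M_y -0.0327 sd 0.0129 grip 0.445 61.0
```

0.082 → −0.033 Nm, with the sign following the low end: this looks like the loose one. One confirming rock before committing.

Emit:
play_rows(commands=[[[0,0,0,-0.025,0.1,0,0],[0,0,0,-0.05,0.2,0,0],[0,0,0,-0.08,0.3,0,0],[0,0,0,-0.083,0.315,0,0],[0,0,0,-0.083,0.315,0,0],[0,0,0,-0.083,0.315,0,0],[0,0,0,-0.083,0.315,0,0],[0,0,0,-0.083,0.315,0,0]]])

```text
time_s: 19.32
position: [0.5465, 0.1438, 0.1889]
ee_rot: [3.142, -0.325, -2.883]
force: [-0.5, -0.3, -4.7]
grip_width: 0.444
grasp_force: 61.0
```

Emit:
play_rows(commands=[[[0,0,0,0.025,-0.1,0,0],[0,0,0,0.05,-0.2,0,0],[0,0,0,0.078,-0.295,0,0],[0,0,0,0.083,-0.315,0,0],[0,0,0,0.083,-0.315,0,0],[0,0,0,0.083,-0.315,0,0]]])

```text
time_s: 20.08
position: [0.5472, 0.1439, 0.1882]
ee_rot: [3.142, -0.001, -2.883]
force: [0.0, 0.0, -4.7]
grip_width: 0.445
grasp_force: 61.0
```

```bash
python3 m.py; python3 m.py
```

```text
t 20.275 pos [0.5469 0.1439 0.1878] rot [ 3.142e+00 -1.000e-03 -2.883e+00] F [ 0.1  -0.24 -5.06] M [-0.018  0.065 -0.016] M_y 0.067 sd 0.0087 grip 0.445 61.0
t 20.525 pos [0.5467 0.1438 0.1882] rot [ 3.142 -0.    -2.883] F [-0.04 -0.25 -5.  ] M [-0.002  0.08   0.012] M_y 0.0781 sd 0.0222 grip 0.446 61.0
```

Confirmed: the middle tube is loose. Carry it to above the stand.

Emit:
play_rows(commands=[[[0,-0.025,0,0,0,0,0],[-0.001,-0.075,0,0,0,0.01,0],[-0.002,-0.125,0,0,0,0.02,0],[-0.004,-0.175,0,0,0,0.03,0],[-0.005,-0.225,0,0,0,0.04,0],[-0.006,-0.275,0,0,0,0.05,0],[-0.008,-0.32,0,0,0,0.061,0],[-0.009,-0.36,0,0,0,0.061,0],[-0.009,-0.389,-0.03,0,0,0.061,0],[-0.009,-0.389,-0.06,0,0,0.061,0]]])

```text
time_s: 21.82
position: [0.5381, -0.2483, 0.1281]
ee_rot: [-3.139, 0.001, -2.826]
force: [0.6, 0.5, -5.2]
grip_width: 0.448
grasp_force: 61.6
```

Run:
```python
from workcell import env, imaging
import cv2,numpy as np
from h import *
imaging.get_image("top");imaging.get_image("top")
o=env.get_obs(); print(o["time_s"],o["position"],o["ee_rot"],o["force"])
a=imaging.get_image("top")["pixels"][145:245,295:395,::-1]; b=imaging.get_image("side")["pixels"][200:300,260:360,::-1]
cv2.imwrite("pics/s1.png",cv2.resize(np.hstack([a,b]),None,fx=4,fy=4,interpolation=cv2.INTER_CUBIC))
```

```text
21.925 [ 0.53498951 -0.2444404   0.12490048] [ 3.13632742 -0.00441489 -2.8236751 ] [ 0.14992828  0.60734353 -5.20371406]
```

View pics/s1.png

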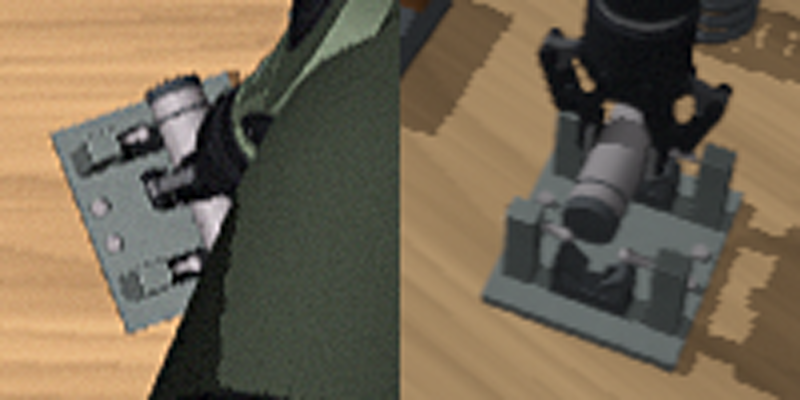

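Tube is level over the clips; side crop near end cap at about (590,217), top crop far end cap at about (173,85), left post tops at (97,152) and (143,283). Check these against prediction.

Run:
```python
from h import *
T=np.array([.535,-.2444,.125]); a=3.4595-np.pi; d=np.array([np.cos(a),np.sin(a),0])
print("near cap side pred",((proj("side",T-.075*d)-[260,200]+.4)*4+[400,0]).round(1), "per 10mm",((proj("side",T-.085*d)-proj("side",T-.075*d))*4).round(1))
print("far cap top-edge pred",((proj("top",T+.075*d)-[295,145]+.4)*4).round(1),((proj("top",T+.085*d)-proj("top",T+.075*d))*4).round(1))
def stand(x,y,z,c=(.538,-.245),a=np.radians(18.3)): return [c[0]+x*np.cos(a)-y*np.sin(a),c[1]+x*np.sin(a)+y*np.cos(a),z]
P=[stand(.052,.056,.084),stand(-.052,.056,.084),stand(.052,-.056,.084),stand(-.052,-.056,.084),stand(.085,.075,.01),stand(-.085,.075,.01),stand(-.085,-.075,.01)]
print("top pred",((proj("top",P)-[295,145]+.4)*4).round(0).tolist())
print("side pred",((proj("side",P)-[260,200]+.4)*4+[400,0]).round(0).tolist())
```

```text
near cap side pred [[587.6 224.4]] per 10mm [[-5.2 10.8]]
far cap top-edge pred [[173.5  82.8]] [[ -5.  -12.7]]
top pred [[104.0, 144.0], [155.0, 275.0], [243.0, 96.0], [296.0, 225.0], [51.0, 131.0], [128.0, 333.0], [307.0, 270.0]]
side pred [[577.0, 106.0], [525.0, 207.0], [719.0, 154.0], [674.0, 260.0], [563.0, 129.0], [481.0, 291.0], [674.0, 364.0]]
```

Stand estimate and tube position agree to a few mm. Lower towards the plungers, then press gently.

Emit:
play_rows(commands=[[[0.001,-0.001,-0.01,0,0,0,0],[0.001,-0.001,-0.02,0,0,0,0],[0.001,-0.001,-0.03,0,0,0,0],[0.001,-0.001,-0.036,0,0,0,0],[0.001,-0.001,-0.04,0,0,0,0],[0.001,-0.001,-0.043,0,0,0,0],[0.001,-0.001,-0.043,0,0,0,0]]])

```text
time_s: 22.9
position: [0.5393, -0.2463, 0.0867]
ee_rot: [-3.141, 0.002, -2.822]
force: [-1.5, 1.4, 4.2]
grip_width: 0.448
grasp_force: 62.9
```

```bash
python3 m.py
```

```text
t 23.1 pos [ 0.5394 -0.2464  0.0866] rot [-3.140e+00  2.000e-03 -2.822e+00] F [-1.47  2.06  5.75] M [0.393 0.42  0.042] M_y 0.2757 sd 0.0222 grip 0.447 63.1
```

Emit:
play_rows(commands=[[[0,0,-0.002,0,0,0,0],[0,0,-0.004,0,0,0,0],[0,0,-0.006,0,0,0,0],[0,0,-0.008,0,0,0,0],[0,0,-0.01,0,0,0,0],[0,0,-0.01,0,0,0,0]]])

```text
time_s: 23.9
position: [0.5402, -0.2461, 0.0766]
ee_rot: [-3.14, 0.003, -2.822]
force: [1.9, 3.3, 4.7]
grip_width: 0.448
grasp_force: 62.9
```

Emit:
play_rows(commands=[[[0,0,-0.002,0,0,0,0],[0,0,-0.004,0,0,0,0],[0,0,-0.006,0,0,0,0],[0,0,-0.008,0,0,0,0],[0,0,-0.008,0,0,0,0]]])

```text
time_s: 24.52
position: [0.538, -0.246, 0.066]
ee_rot: [3.14, -0.001, -2.823]
force: [2.6, 0.5, -8.2]
grip_width: 0.446
grasp_force: 61.6
```

Emit:
play_rows(commands=[[[0,0,-0.001,0,0,0,0],[0,0,-0.002,0,0,0,0],[0,0,-0.003,0,0,0,0],[0,0,-0.004,0,0,0,0],[0,0,-0.004,0,0,0,0]]])

```text
time_s: 25.15
position: [0.5381, -0.2462, 0.065]
ee_rot: [-3.141, -0.001, -2.822]
force: [-5.7, 3.2, 11.6]
grip_width: 0.45
grasp_force: 63.9
```

```bash
python3 m.py
```

```text
t 25.35 pos [ 0.5381 -0.2462  0.065 ] rot [-3.141e+00 -1.000e-03 -2.822e+00] F [-5.29  3.15 11.42] M [0.724 1.032 0.247] M_y 0.7525 sd 0.0183 grip 0.446 63.9
```

Emit:
play_rows(commands=[[[0,0,-0.002,0,0,0,0],[0,0,-0.004,0,0,0,0],[0,0,-0.004,0,0,0,0],[0,0,-0.004,0,0,0,0]]])

```text
time_s: 25.9
position: [0.5382, -0.2463, 0.0648]
ee_rot: [-3.14, 0.0, -2.822]
force: [-14.8, 8.7, 38.6]
grip_width: 0.451
grasp_force: 66.8
```

```bash
python3 m.py
```

```text
t 26.1 pos [ 0.5381 -0.2462  0.0648] rot [-3.14   0.    -2.822] F [-14.36   8.25  39.5 ] M [1.649 2.838 0.22 ] M_y 2.1754 sd 0.0297 grip 0.445 66.8
```

Rigid contact at TCP z 0.065: seated. Ease off, release and retreat.

Emit:
play_rows(commands=[[[0,0,0.004,0,0,0,0],[0,0,0.005,0,0,0,0.3],[0,0,0.005,0,0,0,0.7],[0,0,0.005,0,0,0,0.85],[0,0,0.005,0,0,0,0.85],[0,0,0.02,0,0,0,0.85],[0,0,0.05,0,0,0,0.85],[0,0,0.09,0,0,0,0.85],[0,0,0.14,0,0,0,0.85],[0,0,0.19,0,0,0,0.85]]])

```text
time_s: 27.4
position: [0.5386, -0.2462, 0.252]
ee_rot: [-3.141, 0.001, -2.822]
force: [0.9, -0.4, 0.4]
grip_width: 0.848
grasp_force: 0.0
```

Emit:
play_rows(commands=[[[-0.05,0,0.01,0,0,0,1],[-0.1,0,0.02,0,0,0,1],[-0.15,0,0.02,0,0,0,1],[-0.2,-0.02,0.02,0,0,0,1],[-0.2,-0.07,0.02,0,0,0,1],[-0.2,-0.12,0.02,0,0,0,1],[-0.2,-0.17,0.02,0,0,0,1],[-0.2,-0.17,0.02,0,0,0,1],[-0.2,-0.17,0.02,0,0,0,1]]])

```text
time_s: 28.52
position: [0.3384, -0.4157, 0.2696]
ee_rot: [3.141, 0.0, -2.823]
force: [0.4, 0.4, -0.3]
grip_width: 1.002
grasp_force: 0.0
```

Run:
```python
from workcell import env, imaging
import cv2,numpy as np
o=env.get_obs(); print(o["time_s"],o["position"],o["force"])
A=imaging.get_image("top")["pixels"][...,::-1]; B=imaging.get_image("side")["pixels"][...,::-1]
cv2.imwrite("pics/topf.png",A);cv2.imwrite("pics/sidef.png",B)
r=lambda I,x,y,w,h,W,H:cv2.resize(I[y:y+h,x:x+w],(W,H),interpolation=cv2.INTER_CUBIC)
cv2.imwrite("pics/f.png",np.vstack([np.hstack([r(A,300,150,100,75,400,300),r(B,260,210,100,75,400,300)]),np.hstack([r(A,155,145,120,90,400,300),r(B,170,140,120,90,400,300)])]))
```

```text
28.525 [ 0.33840964 -0.41568023  0.26961379] [ 0.4255831   0.43791946 -0.32382414]
```

View pics/f.png

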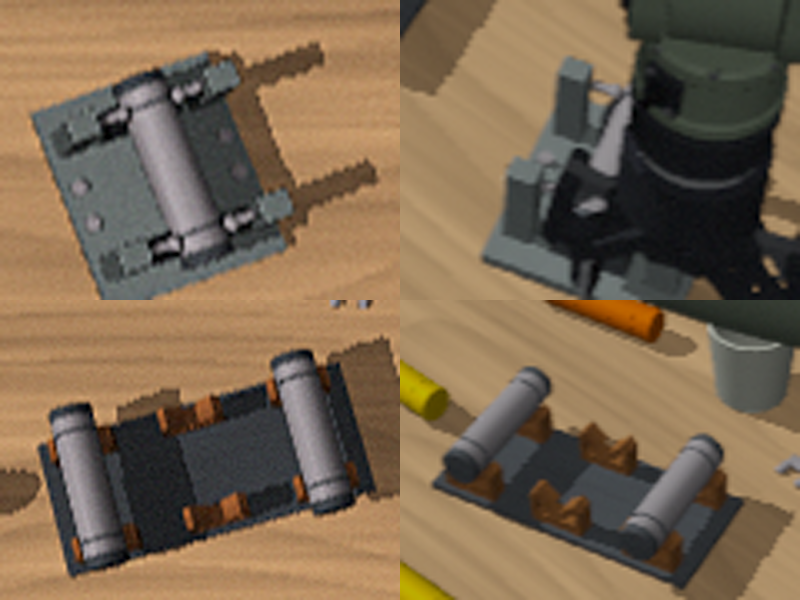

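Tube sits between the plungers in both clips (top crop ends (137,75) and (205,258)); the two sound ones lie in the rack's outer places. Quick lengthwise and seating check.

Run:
```python
from h import *
im=cv2.imread("pics/topf.png"); hsv=cv2.cvtColor(im,cv2.COLOR_BGR2HSV)
e=np.array([(138,75),(207,256)])/4+[300,150]-.4
w=ray("top",e,.06); print(w.round(4),w.mean(0).round(4),np.hypot(*(w[1]-w[0])[:2]),np.degrees(np.arctan2(*(w[0]-w[1])[[1,0]])))
a=np.radians(18.3); d=w.mean(0)[:2]-[.538,-.245]; print("stand x,y",d@[np.cos(a),np.sin(a)],d@[-np.sin(a),np.cos(a)])
for e in ([(70,412),(103,560)],[(293,357),(332,503)]):
    w=ray("top",(np.array(e)-[0,300])*.3+[155,145]-.4,.055) if 0 else ray("top",(np.array(e)-[0,300])*.3+[155,145]-.4,.055)
    d=w.mean(0)[:2]-[.5468,.144]; a=np.radians(14.8); print("rack x,y",(d@[np.cos(a),np.sin(a)]).round(4),(d@[-np.sin(a),np.cos(a)]).round(4),w.mean(0).round(4))
```

```text
[[ 0.6121 -0.2233  0.06  ]
 [ 0.472  -0.2675  0.06  ]] [ 0.5421 -0.2454  0.06  ] 0.14695149134956126 17.489679399552386
stand x,y 0.003745199274359737 -0.001628839624336562
rack x,y 0.0024 0.1066 [0.5219 0.2476 0.055 ]
rack x,y -0.0034 -0.1056 [0.5705 0.041  0.055 ]
```

All within tolerance; hand in.

```bash
python3 -c "
from workcell import ticket; print(ticket.sign_off())"
```

```text
the job is handed in; nothing more can be done
None
```

I pressed the rattling cartridge (the middle one in the rack) fully home in the stand, left the two sound ones lying in the rack, and handed the job in at about 28.5 s; I never lifted the third cartridge, because the second clearly rattled, and sign-off returned no verdict.

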